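# Square a circuit board in its carrier and lift the carrier off the dock

## Task

One circuit board lies loose in the left half of the two-board carrier on its loading dock: push it home against both its stops, the rail along the middle and the block at the far end, then swing the brass-knobbed turn clip fully over it. Then lift the carrier by its red handle straight up off the dock's pins, without tipping it, and finish while still holding it, steady and level, 10 to 20 cm above where it stood, with both boards still in place. Leave the screwdriver, note pad, memory stick and side cutters alone.

Things in the scene. Friction and masses are not known exactly. Their poses are not given: they have to be found in the camera images.
- dock: fixed aluminium loading dock, 150 (x) x 120 (y) mm, origin at the centre of its underside on the desk, top face 12 mm higher. Two 8 mm dowel pins stand 8 mm high on it at x = -54 and +54 mm, y = 0. Its x points away from the robot, y left, z up; it is turned by up to 0.35 rad.
- carrier: loose dark grey plate, 140 (x) x 196 (y) x 8 mm, 0.6 kg with both boards, balanced under the middle of its handle; origin at the centre of its underside, axes as the dock's. Starts on the dock (plate top 20 mm above the desk), its 10.5 mm holes over the pins: 1 mm of play, free after rising 8 mm. Left nest (y > 0): loose board. Right nest: the same turned by half a turn, its clip shut and fixed.
- handle (a point): middle of the carrier's red grip bar, 52 mm above the carrier's underside (64 mm above the desk on the dock). The bar runs along the carrier's x over its middle, 76 mm long, 14 mm wide (y), 16 mm high, on two posts 10 mm wide at x = -30 and +30 mm; free underneath between them. Axes as the carrier's.
- nest_corner (a point): carrier x = 38, y = 17, z = 8 mm, on the plate top, axes as the carrier's: where the left nest's two stop faces meet. The rail's face is at y = 17 mm (9 mm high, x = -44 to +40), the end block's face at x = 38 mm (8 mm high, y = 24 to 72, 20 mm deep). The nest's -x and +y sides are open, without rims. The board is home when board_corner lies here.
- board: loose green board, 76 (x) x 52 (y) mm, 0.08 kg, origin at the centre of its underside, axes nearly as the carrier's. Solid to 6 mm height; blue terminals flush with its -x edge (y = -17 to 17, 17 mm high), black header flush with its +y edge (x = -24 to 8, 16 mm high), two chips 14 mm high. Starts 8-18 mm off the block, 6-15 mm off the rail, turned up to 0.1 rad. Home: carrier x = 0, y = 43 mm.
- board_corner (a point): corner of the board at x = +38, y = -26 mm, on its underside, which belongs in the nest corner
- other_board: the identical board already home in the right nest, turned by half a turn, centre at x = 0, y = -43 mm in the carrier's frame; stays there
- clip (a joint): turn clip on the left nest's end block, rad: 0 to 0.25 at the start (arm points to the carrier's +y, off the board), 1.57 fully over the board, at its end stop (arm points to -x). Turns counterclockwise seen from above with light friction (under 1 N at the knob), stays where it is left, passes 3 mm above the green board and does not press on it.
- clip_pivot (a point): the clip's pivot, at x = 48, y = 58, z = 16 mm in the carrier's frame (28 mm above the desk on the dock); axes as the carrier's
- clip_knob (a point): upper end of the clip's upright brass thumb knob, 10 mm diameter, 24 mm from the pivot, 41 mm above the carrier's underside (53 mm above the desk on the dock). The knob reaches from this height down 21 mm to the clip's flat arm. Pinch it or push it sideways.
- screwdriver: loose screwdriver with red handle, 152 mm, lying nearer to the robot; bystander
- note_pad: loose yellow block of notes, 76 x 77 x 14 mm, on the left; bystander
- usb_stick: loose red memory stick, 48 mm, on the left; bystander
- side_cutters: loose side cutters with yellow grips, 114 mm, far left; bystander
There are look-alikes about, which are no part of the job. There is more than one size of the carrier; the one meant has the size given above.

How it is judged:
By the outcome, as a careful person would: the job done as asked, in the order asked, and still so for the second after the job is handed in, while the arm keeps its last pose, push and grip.
It also fails if it takes over 58 s, if anything falls off the work surface, if the arm or the gripper's body presses on something with over 40 N, if the wrist force passes 120 N, or if a joint passes its speed limit or range.

## Robot

A 7-joint arm with a two-finger parallel gripper is mounted at the origin on a cart in front of the work surface, level with it; the furniture and walls round the work are solid. World frame = base frame: x ahead of the robot, y to its left, z up, the work surface at z = 0. Lengths are in m, angles in degrees, forces in N, time in s.
With the tool pointing down it reaches from about 0.35 to 0.9 m from the base axis. Payload 8.1 kg.
Tool frame: the origin (TCP) lies where the fingers leave the gripper's body, on its centre line; the fingertips stand 73 mm ahead of it and the grasp point (between the pads) lies 54 mm ahead of it (bot.grasp_offset is the distance from the TCP to the grasp point, in m); z points along the fingers, y is the line along which they close (so a half turn about z gives the same grasp; the last joint's range is limited). The gripper opens to 85 mm and grips with 20 to 120 N. Pads are 22 mm wide; open, the fingers measure 114 mm over their backs; the gripper's body (76 mm by 85 mm) begins 54 mm behind the grasp point. The pads swing forward as they close: fully open they stand 13 mm farther back than shut.
Start: joints at [-74.863, 24.895, 1.432, 90.138, -0.665, 64.973, -4.303], TCP at [0.224, 0.583, 0.304] pointing down, gripper open.
Joint ranges: [-149.89, 149.89], [-25.12, 119.58], [-72.63, 75.52], [4.76, 147.25], [-75.54, 255.54], [6.69, 114.76], [-157.13, 157.13]. Speed limits (degrees/s): [127.2, 127.2, 172.46, 172.46, 180, 180, 180].

## Interface

Orientations are given as a 3x3 rotation matrix whose columns are the frame's x, y, z axes.
In Python, from plant import bot gives the robot as it stands. Calls block until the motion is done:
- bot.move_pose(position, orientation): joint-space move of the TCP to a pose.
- bot.move_l(position, rot=None, rate=0.15, threshold=None): straight line of the TCP; rot=None keeps the orientation; rate is the mean speed in m/s. With threshold (N) it stops when the force on the tool has changed by that much, and returns True; else False.
- bot.move_joints(angles): joint-space move.
- bot.gripper_to(opening, f_grip=None): finger opening in m; f_grip is the grip in N (None keeps the last); returns when the fingers have stopped.
- bot.hold(seconds).
- bot.ik(position, orientation): joint angles nearest the present ones, or None.
- bot.read_camera(name): name is "scene" or "top" or "wrist"; returns a dict with "image" (384x512x3 uint8, red, green, blue), "depth" (384x512 float32, m along the optical axis (not along the pixel's ray), 0 where there is no reading), "fx", "fy", "cx", "cy" (pixels), "D" ([k1, k2, p1, p2, k3] as OpenCV has them; the pictures are not rectified), "R" (3x3) and "t" (3): a world point X has camera coordinates R X + t. Camera axes: x right, y down, z forward; pixel columns grow to the right and rows downward; lengths in m; the calibration is good to about 2 mm. A picture is of the moment at which its call begins.
A pose or a line that the arm cannot do raises bot.MotionError and nothing moves.
- bot.sign_off(): hands the job in; it is judged then, once.
Readings, each from a call of its own:
- bot.get_time_s(): time.
- bot.get_joints(): joint angles.
- bot.get_dq(): joint speeds.
- bot.get_joint_efforts(): joint torques, N m.
- bot.get_ee_pos(): TCP position.
- bot.get_tcp_rot(): TCP orientation.
- bot.get_wrist_force(): force on the tool from outside, world axes, zero at the start.
- bot.get_wrist_torque(): the same for the moment, N m.
- bot.get_opening(): finger opening in m.
- bot.get_gripper_force(): force on a finger pad.
Only numpy, scipy, OpenCV 4.12 (cv2) and the standard library are available. Lean on these libraries where they do the work, as an engineer would, in place of code of your own. Each camera call takes 0.05 s, during which the arm holds its last target. There are 200 camera calls.

## Working session

There is one attempt and no reset: what is moved stays moved. The work goes in short steps, each a Python script; the robot and the scene stay as the last script left them, time stands still between calls to the robot, and variables do not carry over. Pictures are saved under pics/ and viewed, at most 10 in all, crops included, and the job is handed in when it is done.

```bash
mkdir -p pics; ls
python3 - <<'E'
from plant import bot
import cv2,numpy as np
for n in ["scene","top"]:
    c=bot.read_camera(n); cv2.imwrite(f"pics/{n}0.png",c["image"][:,:,::-1]); np.savez(f"{n}0.npz",**{k:np.array(v) for k,v in c.items()})
    print(n,c["fx"],c["D"],-np.array(c["R"]).T@c["t"])
print(bot.get_time_s(),bot.get_tcp_rot(),bot.grasp_offset)
E
```

```text
pics
scene 366.6215776382632 [-0.10979911  0.          0.          0.          0.        ] [ 1.09741441 -0.10392738  0.8437659 ]
top 377.0199667958511 [0.01180208 0.         0.         0.         0.        ] [0.43394182 0.10717041 0.95831688]
0.1 [[-9.33450895e-01  3.58705020e-01 -3.68502171e-04]
 [ 3.58705178e-01  9.33449893e-01 -1.37577303e-03]
 [-1.49518382e-04 -1.41640021e-03 -9.99998986e-01]] 0.0539
```

View pics/top0.png

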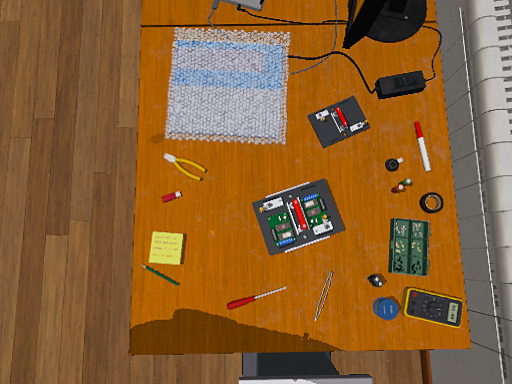

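View pics/scene0.png

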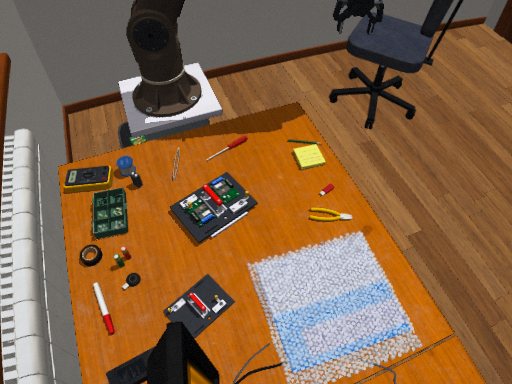

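The top view shows the large carrier at about (298,217), its red bar running from (292,199) to (303,233). The smaller look-alike is at (340,120). Next I locate the bar by colour and height, then look from above with the wrist camera.

```bash
cat > h.py <<'E'
import numpy as np,cv2
def K(c): return np.array([[c["fx"],0,c["cx"]],[0,c["fy"],c["cy"]],[0,0,1]],float)
def world(c,uv,z):
    "pixels to world points on the plane(s) of height z"
    uv=np.asarray(uv,float).reshape(-1,1,2); n=cv2.undistortPoints(uv,K(c),np.array(c["D"],float)).reshape(-1,2)
    R=np.array(c["R"]);o=-R.T@np.array(c["t"]); d=np.c_[n,np.ones(len(n))]@R
    return o+d*((z-o[2])/d[:,2])[:,None]
def cloud(c):
    h,w=c["depth"].shape; v,u=np.mgrid[:h,:w]; uv=np.stack([u,v],-1).reshape(-1,1,2).astype(float)
    n=cv2.undistortPoints(uv,K(c),np.array(c["D"],float)).reshape(-1,2)
    d=c["depth"].reshape(-1,1); P=(np.c_[n,np.ones(len(n))]*d-np.array(c["t"]))@np.array(c["R"])
    P[d[:,0]==0]=np.nan
    return P.reshape(h,w,3)
def proj(c,X):
    return cv2.projectPoints(np.asarray(X,float).reshape(-1,1,3),cv2.Rodrigues(np.array(c["R"],float))[0],np.array(c["t"],float),K(c),np.array(c["D"],float))[0].reshape(-1,2)
def rotdown(a):
    "tool pointing down, finger closing line (y) along world angle a"
    y=np.array([np.cos(a),np.sin(a),0]);z=np.array([0,0,-1.]);return np.c_[np.cross(y,z),y,z]
def redbar(c,near=None):
    P=cloud(c);h=cv2.cvtColor(c["image"],cv2.COLOR_RGB2HSV)
    m=((h[...,0]<6)|(h[...,0]>174))&(h[...,1]>170)&(h[...,2]>90)&(abs(P[...,2]-.072)<.012)
    if near is not None: m&=np.hypot(P[...,0]-near[0],P[...,1]-near[1])<.06
    n,l,s,_=cv2.connectedComponentsWithStats(m.astype(np.uint8)); 
    i=1+np.argmax(s[1:,4]); v,u=np.where(l==i); W=world(c,np.c_[u,v],.072)[:,:2]
    r=cv2.minAreaRect(W.astype(np.float32)*1000); b=cv2.boxPoints(r)
    e=max([(b[1]-b[0]),(b[2]-b[1])],key=np.linalg.norm); a=np.arctan2(e[1],e[0]); a=(a+np.pi/2)%np.pi-np.pi/2
    return np.array(r[0])/1000,a,r[1],P[v,u,2]
E
python3 - <<'E'
from h import *
from plant import bot
c=dict(np.load("top0.npz"))
p,a,s,z=redbar(c);print(p,a,s,np.nanmedian(z))
w=bot.read_camera("wrist");R=bot.get_tcp_rot();o=-np.array(w["R"]).T@w["t"]
print("cam in tool",np.array(R).T@(o-bot.get_ee_pos()), "axis in tool",np.array(R).T@np.array(w["R"])[2],w["fx"])
for yaw in (a+np.pi/2,a-np.pi/2): print(bot.ik([p[0],p[1],.35],rotdown(yaw)))
print(bot.get_joints())
E
```

```text
[0.53323407 0.00712025] 0.32313228 (74.78435516357422, 13.619938850402832) 0.07155613463659984
cam in tool [ 0.06945146 -0.00044518 -0.07002564] axis in tool [-2.69316035e-01 -7.62416767e-04  9.63051552e-01] 275.49285379110694
[-25.4535883   14.3589913   23.97218211 100.48917271  -6.30923904
  66.47301037 108.89193152]
[-42.53345643  16.96779417  47.20187261 101.66418214 -13.43182426
  67.19743703 -62.80245661]
[-74.86007213  24.9270887    1.43317286  90.17455932  -0.66181716
  64.9718307   -4.30213875]
```

```bash
cat >> h.py <<'E'
def carrier(p,a):
    Rz=np.array([[np.cos(a),-np.sin(a),0],[np.sin(a),np.cos(a),0],[0,0,1]])
    return lambda x,y,z: np.array([p[0],p[1],0])+Rz@np.array([x,y,z])/1000   # mm; z above desk
E
python3 - <<'E'
from h import *
from plant import bot
C=carrier([.5332,.0071],.323)
bot.move_pose(C(0,40,280),rotdown(.323+np.pi/2))
bot.hold(.2)
c=bot.read_camera("wrist");np.savez("w1.npz",**{k:np.array(v) for k,v in c.items()})
p,a,s,z=redbar(c);print(p,a,s,np.nanmedian(z),bot.get_time_s())
C=carrier(p,a)
im=c["image"][:,:,::-1].copy()
for X in [(38,17,20),(0,43,20),(48,58,28),(-70,98,20),(70,98,20),(70,-98,20),(-70,-98,20)]:
    u=proj(c,C(*X))[0];print(X,u.round());cv2.circle(im,tuple(int(i) for i in u),3,(255,0,255),1)
cv2.imwrite("pics/w1.png",cv2.resize(im,(768,576)))
E
```

```text
[0.53289099 0.00828371] 0.29115403 (73.17215728759766, 12.57805061340332) 0.07180605485063318 2.6
(38, 17, 20) [239. 205.]
(0, 43, 20) [261. 176.]
(48, 58, 28) [272. 215.]
(-70, 98, 20) [310. 119.]
(70, 98, 20) [301. 230.]
(70, -98, 20) [151. 225.]
(-70, -98, 20) [142. 114.]
```

View pics/w1.png

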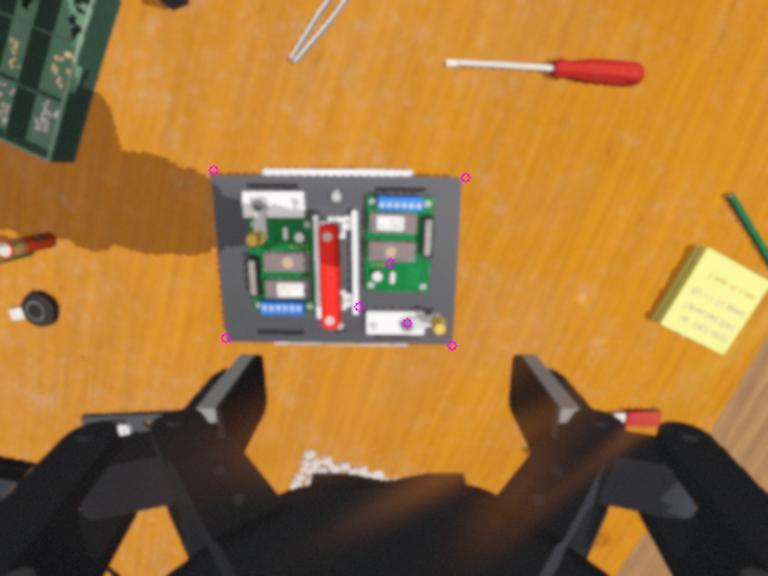

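The carrier fills (215–465, 170–345) with the loose board at (398,243). The clip knob at (438,325) points away to +y, and the projected corners match within a few px. Next is a better fit of the plate outline, board and knob.

```bash
cat >> h.py <<'E'
def plate(c,p):
    "carrier pose from the dark plate's outline at z=20 mm"
    P=cloud(c);h=cv2.cvtColor(c["image"],cv2.COLOR_RGB2HSV)
    W=world(c,np.stack(np.meshgrid(np.arange(512),np.arange(384)),-1).reshape(-1,2),.02).reshape(384,512,3)
    m=(h[...,1]<70)&(h[...,2]<110)&(abs(P[...,2]-.02)<.007)&(np.hypot(W[...,0]-p[0],W[...,1]-p[1])<.135)
    m=cv2.morphologyEx(m.astype(np.uint8),cv2.MORPH_OPEN,np.ones((3,3),np.uint8))
    r=cv2.minAreaRect(W[m>0][:,:2].astype(np.float32)*1000);b=cv2.boxPoints(r)
    e=min([(b[1]-b[0]),(b[2]-b[1])],key=np.linalg.norm);a=np.arctan2(e[1],e[0]);a=(a+np.pi/2)%np.pi-np.pi/2
    return np.array(r[0])/1000,a,r[1]
def blob(c,lo,hi,zr,z,C,box):
    "HSV blob inside a carrier box -> points in carrier mm"
    P=cloud(c);h=cv2.cvtColor(c["image"],cv2.COLOR_RGB2HSV)
    W=world(c,np.stack(np.meshgrid(np.arange(512),np.arange(384)),-1).reshape(-1,2),z).reshape(384,512,3)
    o=C(0,0,0);Q=(W-o)*1000;ex,ey=(C(1000,0,0)-o),(C(0,1000,0)-o);X,Y=Q@ex,Q@ey
    m=np.all((h>=lo)&(h<=hi),-1)&(P[...,2]>zr[0])&(P[...,2]<zr[1])&(X>box[0])&(X<box[1])&(Y>box[2])&(Y<box[3])
    return np.c_[X[m],Y[m]]
E
python3 - <<'E'
from h import *
for f in ["w1","top0"]:
    c=dict(np.load(f+".npz"));p,a,s=plate(c,[.533,.008]);print(f,p,a,s)
    C=carrier(p,a);print("bar in carrier",(redbar(c)[0]-p)*1000)
    for n,lo,hi,zr,z,box in [("blue",(95,120,80),(125,255,255),(.03,.045),.037,(-75,0,15,98)),
        ("green",(40,100,40),(85,255,255),(.02,.031),.026,(-70,60,10,98)),("knob",(12,90,70),(30,255,255),(.045,.06),.053,(10,70,40,105))]:
        q=blob(c,lo,hi,zr,z,C,box)
        if len(q)>4: r=cv2.minAreaRect(q.astype(np.float32));print(n,len(q),q.mean(0).round(1),q.min(0).round(1),q.max(0).round(1),r)
E
```

```text
w1 [0.5349115  0.00443301] 0.32563293 (133.2855224609375, 188.82510375976562)
bar in carrier [-2.02050781  3.85069561]
blue 173 [-49.9  54. ] [-55.1  37.3] [-44.   70.8] ((-49.13704299926758, 53.95671844482422), (33.48904800415039, 10.765594482421875), 87.72452545166016)
green 968 [-4.3 54. ] [-54.6  25.5] [22.1 78.9] ((-16.29852867126465, 52.02141189575195), (52.096763610839844, 75.73664855957031), 88.00733184814453)
knob 68 [41.9 83.7] [37.1 79.3] [46.9 88.6] ((42.01504135131836, 83.95983123779297), (9.384577751159668, 9.798527717590332), 89.76837158203125)
top0 [0.5335849  0.00471436] 0.31335473 (138.6977996826172, 193.1350860595703)
bar in carrier [-0.35083008  2.40588284]
blue 53 [-49.3  50.7] [-54.5  34. ] [-44.2  67.9] ((-49.35780715942383, 50.953914642333984), (33.893531799316406, 9.886971473693848), 89.31935119628906)
green 287 [-5.  51.1] [-54.7  23.7] [21.4 77.3] ((-16.787437438964844, 50.4894905090332), (52.20473861694336, 76.6935043334961), 88.76010131835938)
knob 15 [43.2 82.9] [38.9 78.4] [47.4 87.5] ((43.180747985839844, 82.55655670166016), (9.673850059509277, 7.3098578453063965), 71.07872009277344)
```

```bash
cat >> h.py <<'E'
P0,A0=np.array([.534,.006]),.32
C=carrier(P0,A0)
def inv(X):
    o=C(0,0,0);Q=(np.array(X)-o)*1000;return np.array([Q@(C(1000,0,0)-o),Q@(C(0,1000,0)-o),Q[2]]).round(1)
E
python3 - <<'E'
from h import *
from plant import bot
R=rotdown(A0+np.pi/2);T=73+24.5
bot.gripper_to(0,20)
def push(s,e,th=5):
    bot.move_pose(C(*s,T+40),R);bot.move_l(C(*s,T),R,.1);bot.hold(.1)
    hit=bot.move_l(C(*e,T),R,.03,threshold=th)
    print(hit,inv(bot.get_ee_pos()),np.round(bot.get_wrist_force(),1),bot.get_time_s())
    s2=np.array(inv(bot.get_ee_pos())[:2]);d=np.array(s)-e;d=d/np.linalg.norm(d)
    b=s2+d*8;bot.move_l(C(*b,T),R,.1);bot.move_l(C(*b,T+40),R,.15)
push((-80,50),(-38,50))
push((-8,104),(-8,70))
push((-70,43),(-38,43))
bot.move_pose(C(-15,50,230),R);bot.hold(.15)
c=bot.read_camera("wrist");np.savez("w2.npz",**{k:np.array(v) for k,v in c.items()})
print(bot.get_time_s());cv2.imwrite("pics/w2.png",cv2.resize(c["image"][:,:,::-1],(768,576)))
E
```

```text
True [-45.1  50.3  97. ] [0.9 0.7 0.7] 5.7917
True [-8.6 82.1 97.3] [-0.5  1.4  1.7] 8.25
True [-45.6  43.2  97.1] [-0.   1.3  0.5] 10.7667
12.1167
```

View pics/w2.png

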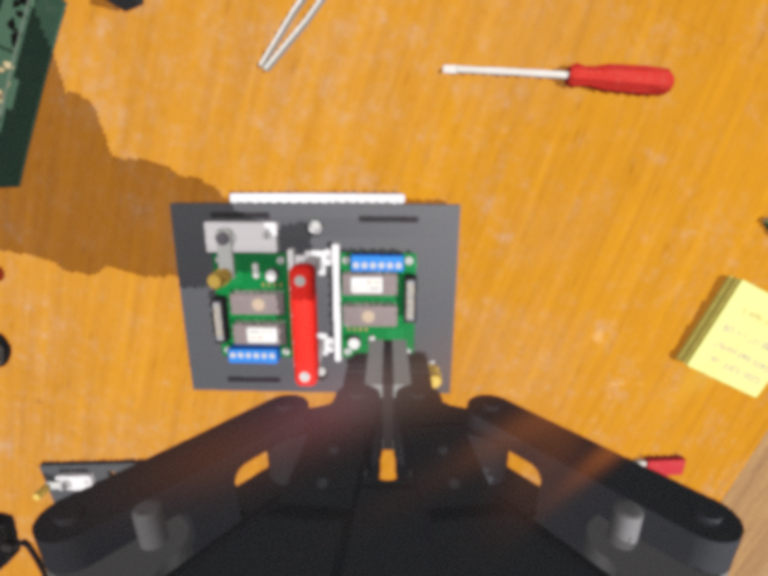

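The view shows the loose board against the rail (blue terminals at (377,263)) with the other board opposite at (254,356). I'll check home numerically, using the other board's terminals as a mirror reference.

Run:
```python
from h import *
for f in ["w1","w2"]:
    c=dict(np.load(f+".npz"))
    g=lambda b:blob(c,(95,120,80),(125,255,255),(.03,.045),.037,C,b)
    A,B=g((-75,0,15,98)),g((0,75,-98,-15))
    p,a,s=plate(c,P0)
    print(f,"plate",p,a,s,"bar",redbar(c,P0)[:2])
    for n,q in(("L",A),("R",B)):
        r=cv2.minAreaRect(q.astype(np.float32));print(n,len(q),q.mean(0).round(1),r)
    for n,b in (("L",(-70,60,10,98)),("R",(-60,70,-98,-10))):
        q=blob(c,(40,100,40),(85,255,255),(.015,.035),.026,C,b);print(n,len(q),q.min(0).round(1),q.max(0).round(1))
```

```text
w1 plate [0.5349115  0.00443301] 0.32563293 (133.2855224609375, 188.82510375976562) bar (array([0.53289099, 0.00828371]), np.float32(0.29115403))
L 173 [-49.8  52. ] ((-49.06789016723633, 51.9049072265625), (33.48904800415039, 10.765594482421875), 88.0472640991211)
R 165 [ 31.3 -41. ] ((31.775421142578125, -41.29564666748047), (10.089015007019043, 35.62290954589844), 0.21540750563144684)
L 980 [-54.4  23.9] [22.1 76.9]
R 755 [-36.1 -68.3] [ 37.8 -18. ]
w2 plate [ 0.53890594 -0.00724239] 0.30630243 (135.69097900390625, 165.76853942871094) bar (array([0.53321466, 0.00744876]), np.float32(0.3038324))
L 239 [-32.5  43.8] ((-31.615596771240234, 43.58692932128906), (33.06529998779297, 10.861348152160645), 89.90032958984375)
R 251 [ 32.9 -41.7] ((32.65058898925781, -42.149635314941406), (12.449545860290527, 35.37175750732422), 0.37142905592918396)
L 771 [-36.1  18.5] [35.6 69.6]
R 975 [-35.4 -68.8] [ 39.2 -18.3]
```

Home is confirmed: the terminal-to-terminal offset is (-65.4, 85.5), against an ideal (-65.4, 86). One firmer seating push on each side, then I swing the clip with the fingers loosely caging the knob.

```bash
sed -i 's/^P0,A0=.*/P0,A0=np.array([.5337,.0071]),.32/' h.py
python3 - <<'E'
from h import *
from plant import bot
R=rotdown(A0+np.pi/2);T=73+24.5
def push(s,e,th):
    bot.move_pose(C(*s,T+25),R);bot.move_l(C(*s,T),R,.1);bot.hold(.1)
    hit=bot.move_l(C(*e,T),R,.03,threshold=th);s2=inv(bot.get_ee_pos())[:2];print(hit,s2)
    d=np.array(s)-e;b=s2+d/np.linalg.norm(d)*6;bot.move_l(C(*b,T),R,.1);bot.move_l(C(*b,T+25),R,.15)
push((-60,43),(-36,43),8)
push((-8,97),(-8,70),8)
R=rotdown(A0+np.pi/4)
K=lambda th,l=0:(48-24*np.sin(th)-l,58+24*np.cos(th)-l)
bot.move_pose(C(*K(.22),175),R);bot.gripper_to(.032,20);bot.hold(.15)
c=bot.read_camera("wrist");print("j",bot.get_joints().round(),bot.get_time_s())
q=blob(c,(12,90,70),(30,255,255),(.04,.062),.053,C,(10,70,40,105));print("knob",len(q),q.mean(0) if len(q) else 0)
cv2.imwrite("pics/w3.png",cv2.resize(c["image"][:,:,::-1],(768,576)))
E
```

```text
True [-45.3  43.3]
True [-8.5 80.6]
j [-37.  29.  30. 110. -20.  46.  67.] 17.625
knob 176 [43.35678883 82.11545863]
```

View pics/w3.png

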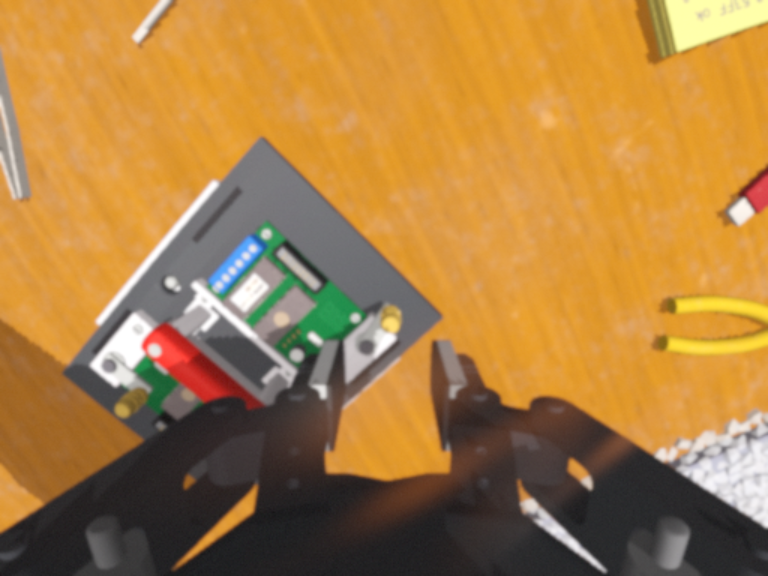

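The board is flush with the rail and block. The knob at (391,318) lies between the fingers' lines, at carrier (43.4, 82.1) mm, which matches θ ≈ 0.2. Now I descend, cage it and swing.

Run:
```python
from h import *
from plant import bot
R=rotdown(A0+np.pi/4);Z=113
K=lambda th,l=0:(48-24*np.sin(th)-l,58+24*np.cos(th)-l)
print(bot.move_l(C(*K(.2),Z),R,.08,threshold=6),inv(bot.get_ee_pos()))
bot.gripper_to(.016,20);print(bot.get_opening())
for th in (.4,.65,.9,1.15,1.4,1.57):
    h=bot.move_l(C(*K(th,2.5),Z),R,.05,threshold=6);print(th,h,inv(bot.get_ee_pos()),np.round(bot.get_wrist_force(),1))
    if h: break
h=bot.move_l(C(20,46,Z),R,.03,threshold=5);print(h,inv(bot.get_ee_pos()),bot.get_time_s())
q=inv(bot.get_ee_pos());bot.move_l(C(q[0]+2,q[1]+2,Z),R,.05)
bot.gripper_to(.03);bot.move_l(C(q[0]+2,q[1]+2,180),R,.15)
R=rotdown(A0+np.pi/2);bot.move_pose(C(-5,30,230),R);bot.hold(.15)
c=bot.read_camera("wrist");np.savez("w4.npz",**{k:np.array(v) for k,v in c.items()})
q=blob(c,(12,90,70),(30,255,255),(.04,.062),.053,C,(0,70,40,105));print("knob",len(q),q.mean(0) if len(q) else 0,bot.get_time_s())
q=blob(c,(12,90,70),(30,255,255),(.04,.062),.053,C,(-70,0,-105,-40));print("other knob",len(q),q.mean(0) if len(q) else 0)
for b in ((-75,0,15,98),(0,75,-98,-15)): q=blob(c,(95,120,80),(125,255,255),(.03,.045),.037,C,b);print(len(q),q.mean(0))
print(redbar(c,P0)[:2])
cv2.imwrite("pics/w4.png",cv2.resize(c["image"][:,:,::-1],(768,576)))
```

```text
False [ 43.5  81.3 113.3]
0.015820793738496125
0.4 False [ 35.7  77.3 113.1] [ 0.8  0.1 -0.5]
0.65 False [ 30.6  74.3 113. ] [-0.2 -0.1  0.1]
0.9 False [ 26.4  70.  113. ] [ 0.2 -0.6  0.1]
1.15 False [ 23.4  64.8 113. ] [-0.6  0.2 -0.1]
1.4 False [ 21.7  59.  113. ] [-0.1  0.5  0.6]
1.57 False [ 21.7  56.5 112.9] [-0.7  4.8  0.7]
True [ 21.7  56.5 112.7] 20.6833
knob 106 [21.66580865 55.72016786] 22.7083
other knob 129 [-24.81285649 -56.64165805]
258 [-32.55666645  42.38217481]
254 [ 32.04403583 -43.36112337]
(array([0.52561719, 0.00421679]), np.float32(0.3075825))
```

View pics/w4.png

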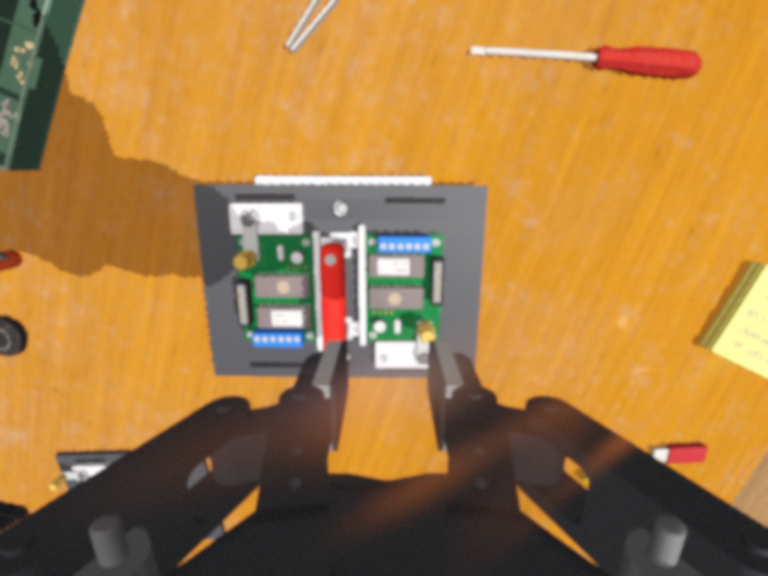

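The clip is over the board with its knob at (427,331). It mirrors the fixed clip about the centre (carrier offsets (23.2, 56.2) and (-23.2, -56.2)), so it is fully shut, and the board is still home. Next I grasp the handle.

Run:
```python
from h import *
from plant import bot
R=rotdown(A0+np.pi/2);ey=C(0,1000,0)-C(0,0,0)
bot.gripper_to(.042,20)
bot.move_pose(C(0,0,175),R);bot.hold(.1);f0=np.array(bot.get_wrist_force())
print(bot.move_l(C(0,0,118),R,.08,threshold=8),inv(bot.get_ee_pos()))
bot.gripper_to(0,20);bot.hold(.2)
fl=lambda:(np.array(bot.get_wrist_force())-f0)
f=fl();print(bot.get_opening(),f.round(1),"along y",f@ey,bot.get_wrist_torque(),bot.get_time_s())
y=0
for i in range(4):
    s=(fl()@ey)
    if abs(s)<1.5: break
    y+=np.sign(s)*.5
    bot.move_l(C(0,y,118),R,.02);bot.hold(.1);print(y,fl().round(1),fl()@ey)
```

```text
False [ 2.000e-01 -1.000e-01  1.183e+02]
0.013370130563061116 [-2.2 -1.3  6.5] along y -0.5455748663413474 [-0.26731517  0.07723261 -0.18360417] 24.8583
```

Run:
```python
from h import *
from plant import bot
R=rotdown(A0+np.pi/2)
bot.gripper_to(0,70);bot.hold(.3);print(bot.get_opening(),bot.get_gripper_force(),np.round(bot.get_wrist_force(),1))
q=inv(bot.get_ee_pos());z0=q[2]
for dz,r in ((4,.02),(14,.03),(150,.08)):
    h=bot.move_l(C(q[0],q[1],z0+dz),R,r,threshold=25);print(dz,h,inv(bot.get_ee_pos()),np.round(bot.get_wrist_force(),1),np.round(bot.get_wrist_torque(),2))
    if h: break
bot.hold(.5);print(bot.get_time_s(),bot.get_opening())
for n in ("wrist","scene"):
    c=bot.read_camera(n);np.savez(n+"5.npz",**{k:np.array(v) for k,v in c.items()});cv2.imwrite(f"pics/{n}5.png",cv2.resize(c["image"][:,:,::-1],(768,576)))
```

```text
0.013077196943041205 68.27715754508972 [-0.9 -0.5  7.3]
4 False [ 1.000e-01 -1.000e-01  1.224e+02] [-0.3 -0.4 -6. ] [-0.    0.04  0.02]
14 False [  0.5  -0.4 132.9] [ 0.3  0.3 -6.5] [ 0.02 -0.03 -0.04]
150 False [ 2.000e-01 -3.000e-01  2.683e+02] [ 0.4 -0.6 -6.8] [ 0.01 -0.01 -0.01]
28.5917 0.013044547068942067
```

View pics/scene5.png

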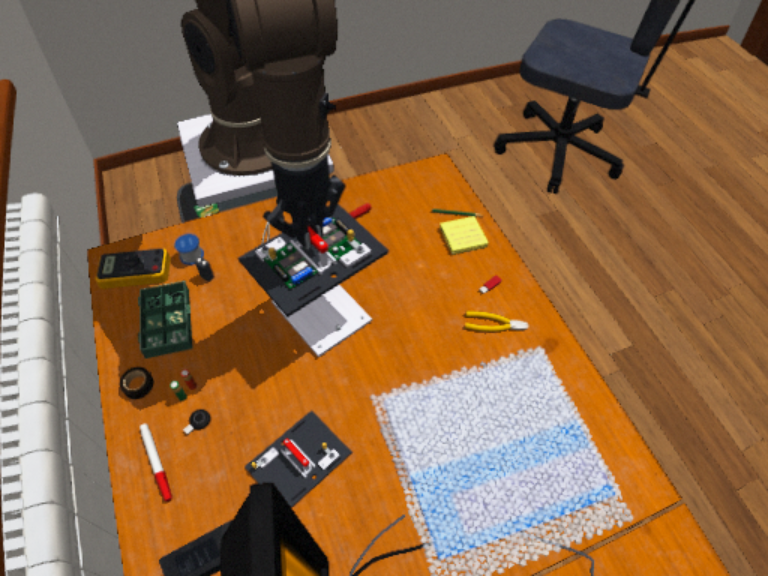

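View pics/wrist5.png

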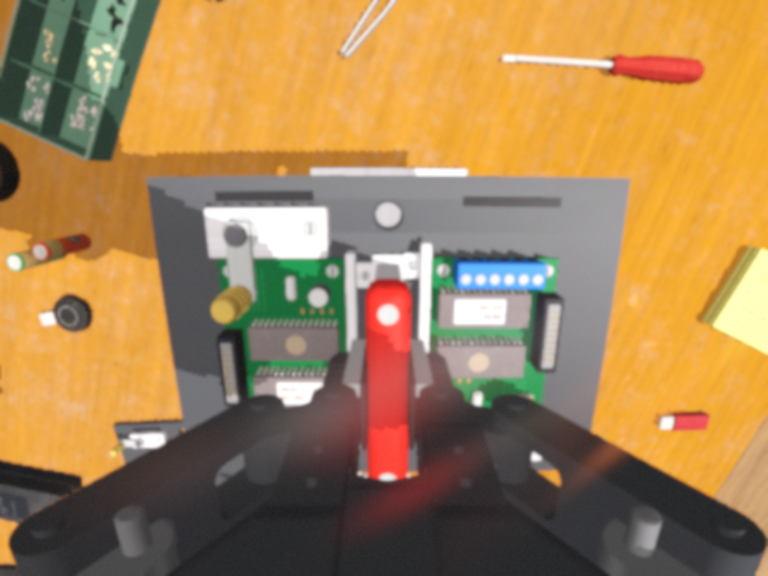

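The carrier hangs level 15 cm up, clear of the dock (scene view, dock at (325,320)). Both boards are in place and the bystanders are untouched, so I'm handing in.

```bash
python3 -c "
from plant import bot
print(bot.get_time_s(),bot.get_gripper_force(),bot.sign_off())"
```

```text
the job is handed in; nothing more can be done
28.6917 68.23421001434326 None
```

The job is handed in at 28.7 s: the board is home against both stops, the clip is fully over it, and the carrier is held level about 15 cm above the dock with both boards in place.

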